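# Pack the sample carrier and latch its cover

## Robot

A 6-joint arm with a two-finger parallel gripper is mounted at the origin on the work surface. World frame = base frame: x ahead of the robot, y to its left, z up, the work surface at z = 0. Lengths are in mm, angles in rad, forces in N, time in s.
With the tool pointing down it reaches from about 275 to 750 mm from the base axis. Payload 10.2 kg.
Tool frame: the origin (TCP) lies at the very end of the fingers, on their centre line; the grasp point (between the pads) lies 19 mm behind it; z points along the fingers, y is the line along which they close (so a half turn about z gives the same grasp; the last joint's range is limited). The gripper opens to 85 mm and grips with 20 to 120 N. Pads are 22 mm wide; open, the fingers measure 114 mm over their backs; the gripper's body (76 mm by 85 mm) begins 54 mm behind the grasp point. The pads swing forward as they close: fully open they stand 13 mm farther back than shut.
Start: joints at [-1.417, 0.313, 1.498, -0, 1.331, -0.223], TCP at [193.16, -488.181, 231.294] pointing down, gripper open.
Joint ranges: [-2.94, 2.94], [-0.97, 2.17], [0.19, 2.56], [-1.23, 4.37], [0.02, 3.11], [-2.88, 2.88]. Speed limits (rad/s): [2.39, 2.39, 3.01, 3.14, 3.14, 3.14].

## Interface

Orientations are given as a unit quaternion [w, x, y, z].
In Python, from rig import ctrl gives the robot as it stands.
- The arm moves only by the shell command python3 -m pendant 'ROWS' [FORCE]. ROWS is JSON, a list that holds one entry, the list of rows, each a list of 5 numbers: the shift along the tool's x, y, z normalised to -1 to 1, where 1 is 200 mm, then the turn about the tool's z normalised to -1 to 1, where 1 is pi rad, then the opening, from 0 (shut) to 1 (fully open). In form: [[[dx, dy, dz, spin, hand], ...]]. A call has 1 to 12 rows; each row is the pose to reach, as a shift and turn from the pose commanded when the call began, along the tool's axes at that moment, turning the shorter way round; what a row does not reach only later rows make up. A row lasts 1/10 s, in which the tool goes at most 50 mm and 8.59 degrees, less where a joint would pass 70% of its speed; a pose out of reach is approached as far as the arm can. A call with a number of a shift or a turn outside -1 to 1 is refused whole. A call with a gripper value outside its range is refused whole. The fingers move at their own pace and stop on an object; FORCE is the grip in N (left out, the last holds). Time passes only in rows, so rows that repeat a pose let the fingers close. It gives the time, the measured TCP pose, the force, the opening and the grip force at its end, in the units of the state.
- ctrl.sense(): the state, without advancing time (a new reading comes with each control period).
- ctrl.capture(name): name is "scene" or "top"; returns (picture, depth): 480x640x3 uint8, blue, green, red; 480x640 float32, mm along the optical axis (not along the pixel's ray), 0 where there is no reading.
- ctrl.get_calibration(name): a dict with "K" (3x3 intrinsics, pixels), "origin" and "rotation" of the camera in the world. Camera axes: x right, y down, z forward; pixel columns grow to the right and rows downward; lengths in mm; the calibration is good to about 2 mm. A picture is of the moment at which its call begins. get_calibration takes no time and is no camera call.
- ctrl.finish_job(): hands the job in; it is judged then, once.
The state is a dict: "time_s": time; "joints": joint angles; "dq": joint speeds; "tau": joint torques, N m; "eef_pos": TCP position; "ee_rot": TCP orientation; "force": force on the tool from outside, world axes, zero at the start; "wrist_torque": the same for the moment, N m; "grip_width": opening from 0.0 (shut) to 1.0 (fully open); "grip_force": force on a finger pad.
Only numpy, scipy, OpenCV 4.12 (cv2) and the standard library are available. Lean on these libraries where they do the work, as an engineer would, in place of code of your own. Each camera call takes 0.05 s, during which the arm holds its last target. There are 200 camera calls.

## Task

Pack the two loose sample pots, upright and without dropping them, into the two empty pockets of the white carrier. Then lower the aluminium cover squarely onto the carrier so that the orange T-head of the latch comes up through the cover's slot, and turn the T-head a full quarter turn anticlockwise (seen from above) to its stop, so that it lies across the slot and locks the cover; leave the pots already packed in their pockets and do not disturb the other things on the bench.

Things in the scene. Friction and masses are not known exactly. Their poses are not given: they have to be found in the camera images.
- case: White carrier base fixed to the bench: open box 115 (x) by 172 (y) by 26 mm high, walls 8, floor 4. Origin: centre of its underside; x, y along its sides, z up. Four pockets 48 by 48 mm centred at x +-25.5, y +-54, parted by 3 mm ribs (tops 14 mm up); latch in the middle bay. Pockets (+x,+y) and (-x,-y) are full, the other two empty. Packed pots' tops are 42 mm above the bench
- pocket_near (a point): Centre of the floor of the empty pocket at case x = -25.5, y = +54 mm, 4 mm above the bench; its axes are the case's. Either loose pot fits either empty pocket, with 3.5 mm to spare each side
- pocket_far (a point): Centre of the floor of the empty pocket at case x = +25.5, y = -54 mm, 4 mm above the bench; its axes are the case's
- latch_top (a point): Middle of the latch's orange T-head: a bar 54 mm long, 10 mm wide, 10 mm high (72 to 82 mm above the bench) on an upright steel shaft 10 mm thick at the case's centre, 40 mm higher than the packed pots, easily knocked round while packing. The point is on the shaft's axis, 77 mm above the bench; its axes are the case's and do not turn with the bar
- latch (a joint): Turn of the T-head about its vertical shaft, rad: 0 = unlocked, bar along the case's x; grows anticlockwise seen from above to the stop at 1.57 = locked, bar along the case's y. At the start 0 to 0.08. It stays where it is left; stiff by 0.05 N m, so 2 to 3 N sideways on a bar end turns it
- cover: Aluminium cover, about 0.4 kg: cap 115 (x) by 172 (y) mm, rim 12 mm wide and 20 mm deep, plate 4 mm thick above it. Lies rim down on the bench. Origin: centre of the rim's underside; z up. A slot 62 (x) by 18 (y) mm goes through the boss and plate in its middle. Goes on either way round: its rim rests on the case's walls, 26 mm above the bench, the T-head's underside then 2 mm above the boss
- cover_boss (a point): Centre of the cover's black boss around the slot: 74 mm along x, 30 mm along y, 20 mm high, from 24 to 44 mm above the rim's underside. The point is 34 mm above the rim's underside, inside the slot; axes are the cover's. The boss can be gripped across its 30 mm width
- pot_round_mid (a point): Loose round copper sample pot with a round blue knob, about 0.14 kg, 41 mm wide and 20 mm high, with a grip on top 16 mm wide and 18 mm high (38 mm high in all); stands upright on the table at the start. The point is half-way up, 19 mm above its underside; z is up
- pot_square_mid (a point): Loose square grey sample pot with a square green grip whose sides are parallel to the pot's (its x and y), about 0.12 kg, 41 mm wide and 20 mm high, with a grip on top 16 mm wide and 18 mm high (38 mm high in all); stands upright on the table at the start. The point is half-way up, 19 mm above its underside; z is up
- packed_round_mid (a point): Copper pot with a black knob already in its pocket, half-way up; leave it there
- packed_square_mid (a point): Grey square pot with a black grip already in its pocket, half-way up; leave it there
- vial: Amber bottle, 38 mm diameter, 85 mm high, bystander; origin at its underside
- driver: Screwdriver lying on the bench, bystander; origin at its underside near the middle
- wafer_box: Open blue box 100 by 100 by 30 mm, bystander; origin at its underside
There are look-alikes about, which are no part of the job. What is shaped like the part that bears pot_round_mid but purple or yellow is not meant.

How it is judged (in metres and radians):
On the way, in this order (a step that is already met when the one before it is completed fails the run):
1. both loose pots stand in the empty pockets ((horizontal distance between pot_round_mid and pocket_near below 0.008 m or horizontal distance between pot_round_mid and pocket_far below 0.008 m) and z of pot_round_mid in the frame of case between 0.019 and 0.027 m and angle between each of pot_round_mid, pot_square_mid's own z axis and vertical below 0.1 rad and (horizontal distance between pot_square_mid and pocket_near below 0.008 m or horizontal distance between pot_square_mid and pocket_far below 0.008 m) and z of pot_square_mid in the frame of case between 0.019 and 0.027 m), for 0.2 s.
2. the cover sits on the carrier with the T-head, still unlocked, up through its slot (all of step 1 and z of cover in the frame of case between 0.023 and 0.029 m and horizontal distance between cover and case below 0.009 m and angle between the x axis of cover and the x axis of case, either way round below 0.12 rad and angle between cover's own z axis and vertical below 0.04 rad and value of joint latch below 0.4 rad), for 0.2 s.
3. the T-head is turned across the slot (z of cover in the frame of case between 0.023 and 0.029 m and horizontal distance between cover and case below 0.009 m and angle between the x axis of cover and the x axis of case, either way round below 0.12 rad and angle between cover's own z axis and vertical below 0.04 rad and value of joint latch above 1.4 rad), for 0.2 s.
At the end, for the whole second after the job is handed in: Each loose pot stands upright on the floor of an empty pocket (within 8 mm of its centre, one in each), the cover sits level on the carrier's walls (within 3 mm in height, 9 mm sideways, 0.12 rad in yaw), the latch is turned to at least 1.4 rad, and all is at rest (all of step 1 and all of step 3 and linear speed of each of cover, pot_round, pot_square below 0.01 m/s); the robot touches nothing.
It fails at once if a pot already packed is taken or knocked out of its place (distance of any of packed_round_mid, packed_square_mid from where it was at the start of the episode above 0.015 m).
It fails at once if a bystander is moved more than 20 mm (distance of any of vial, driver, wafer_box from where it was at the start of the episode above 0.02 m).
It fails at once if a loose pot is dropped (falls out of the fingers at over 0.45 m/s, about 10 mm) ((linear speed of pot_round above 0.45 m/s and contact force between pot_round and the fingers below 0.05 N) or (linear speed of pot_square above 0.45 m/s and contact force between pot_square and the fingers below 0.05 N)).
It also fails if it takes over 72 s, if anything falls off the work surface, if the arm or the gripper's body presses on something with over 40 N, if the wrist force passes 120 N, or if a joint passes its speed limit or range.

## Working session

There is one attempt and no reset: what is moved stays moved. The work goes in short steps, Python scripts to look and compute and a shell command to move; the robot and the scene stay as the last step left them, time stands still between calls to the robot, and variables do not carry over. Pictures are saved under pics/ and viewed, at most 10 in all, crops included, and the job is handed in when it is done.

```bash
ls; mkdir -p pics
python3 - <<'E'
from rig import ctrl
import cv2,numpy as np
for n in("scene","top"):
    p,d=ctrl.capture(n); cv2.imwrite(f"pics/{n}0.png",p); np.save(f"pics/{n}0.npy",d)
    c=ctrl.get_calibration(n); print(n,c)
print(ctrl.sense())
E
```

```text
pics
scene {'K': array([[474.23015778,   0.        , 324.57539977],
       [  0.        , 474.23015778, 235.18918754],
       [  0.        ,   0.        ,   1.        ]]), 'origin': array([1204.31605631,  638.76525312,  663.77524636]), 'rotation': array([-0.17960677,  0.33319722,  0.81691245, -0.43517246])}
top {'K': array([[450.84865103,   0.        , 325.72329787],
       [  0.        , 450.84865103, 241.57710754],
       [  0.        ,   0.        ,   1.        ]]), 'origin': array([ 474.26660663,   24.88389709, 1093.94756695]), 'rotation': array([-0.02412502,  0.71376021, -0.69877592,  0.04094581])}
{'time_s': 0.1, 'joints': array([-1.41741938e+00,  3.13329397e-01,  1.49835646e+00, -2.12860561e-05,
        1.33101745e+00, -2.23424700e-01]), 'dq': array([-9.94848787e-04, -1.08880016e-03, -3.29014390e-03, -1.06463484e-03,
       -1.24945440e-03,  6.33461623e-05]), 'tau': array([ 3.30123767e-03, -4.12895787e+01, -2.60141659e+01, -1.61538223e-04,
        3.03071021e-03,  5.25352178e-06]), 'eef_pos': array([ 193.10760594, -487.94189182,  230.82714375]), 'ee_rot': array([-5.55347737e-04,  9.82304372e-01,  1.87290713e-01,  9.11491413e-06]), 'force': array([ 0.06657426, -0.21360061, -0.14719708]), 'wrist_torque': array([ 0.0617794 , -0.02721458,  0.02245504]), 'grip_force': 0.0, 'grip_width': 0.997646307321677}
```

View pics/top0.png

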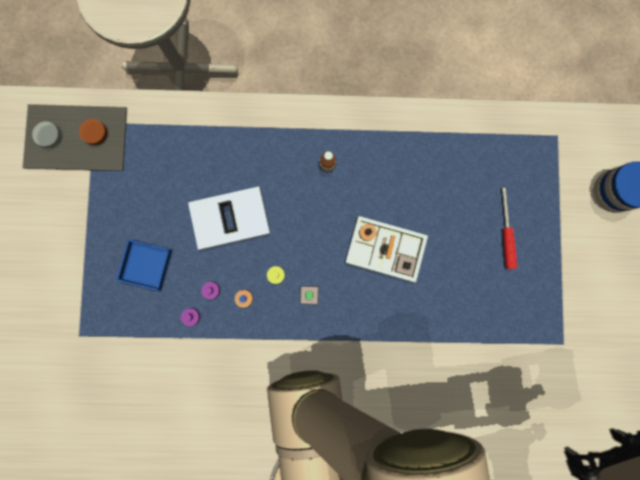

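View pics/scene0.png

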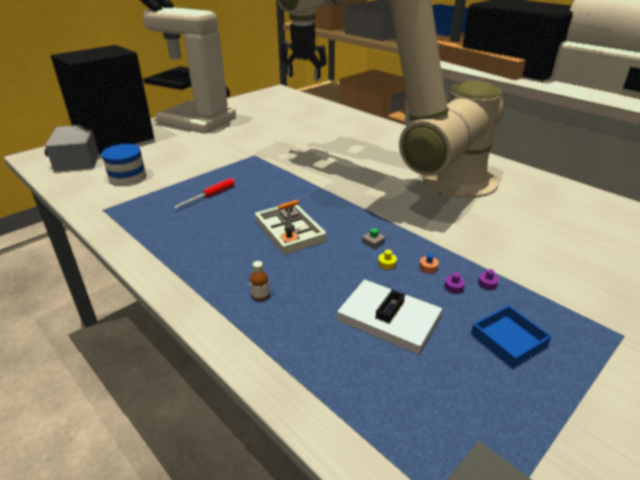

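The top picture shows:
- Copper pot with blue knob at (243,298). Its look-alikes are yellow at (276,275), purple at (210,290) and (190,317), and the packed copper pot at (367,232).
- Loose square pot with green grip at (309,295). The packed square pot with a black grip at (405,265) is not meant.
- Cover at (228,217), case at (387,248), and the case's empty pockets at top right and bottom left.

My choice is copper/blue (243,298) and grey/green (309,295).

```bash
cat > h.py <<'E'
import cv2,numpy as np
from rig import ctrl
from scipy.spatial.transform import Rotation as R
def cal(n):
    c=ctrl.get_calibration(n); q=np.array(c["rotation"]); return c["K"],c["origin"],R.from_quat(q[[1,2,3,0]]).as_matrix()
def ray(n,u,v):
    K,o,M=cal(n); d=M@np.linalg.inv(K)@np.array([u,v,1.]); return o,d
def onz(n,u,v,z):
    o,d=ray(n,u,v); return o+d*(z-o[2])/d[2]
def proj(n,P):
    K,o,M=cal(n); c=K@(M.T@(np.array(P)-o)); return c[:2]/c[2]
def blobs(p,lo,hi,box,amin=6):
    x0,y0,x1,y1=box; h=cv2.cvtColor(p,cv2.COLOR_BGR2HSV); m=cv2.inRange(h,lo,hi); mm=np.zeros_like(m); mm[y0:y1,x0:x1]=m[y0:y1,x0:x1]
    n,l,s,c=cv2.connectedComponentsWithStats(mm)
    return [(c[i],s[i,4],cv2.minAreaRect(np.argwhere(l==i)[:,::-1].astype(np.float32))) for i in range(1,n) if s[i,4]>=amin],mm
def rectz(n,m,z):
    "min-area rectangle in world mm of the largest outer contour of mask m, cast on plane z"
    cs,_=cv2.findContours(m,cv2.RETR_EXTERNAL,cv2.CHAIN_APPROX_NONE); c=max(cs,key=cv2.contourArea)[:,0]
    w=np.array([onz(n,u,v,z)[:2] for u,v in c],np.float32)
    return cv2.minAreaRect(w)
E
python3 - <<'E'
from h import *
p=cv2.imread("pics/top0.png");s=cv2.imread("pics/scene0.png")
a=cv2.resize(p[180:320,180:440],None,fx=3,fy=3,interpolation=cv2.INTER_CUBIC)
cv2.imwrite("pics/c1.png",a)
for nm,im,cam,spec in (("top",p,"top",{"copper":((5,90,90),(18,255,255),(230,285,258,312),10),"blueknob":((105,100,60),(125,255,255),(238,292,250,305),38),"green":((40,70,60),(85,255,255),(295,280,325,310),38),
  "orangeT":((5,130,120),(20,255,255),(375,230,400,262),82)}),
  ("scene",s,"scene",{"blueknob":((105,100,60),(125,255,255),(424,252,438,266),38),"green":((40,70,60),(85,255,255),(360,225,390,245),38),"orangeT":((3,130,120),(20,255,255),(270,195,305,215),82)})):
    for k,(lo,hi,b,z) in spec.items():
        for c,ar,r in blobs(im,lo,hi,b)[0]: print(nm,k,c.round(1),ar,np.round(r[1],1),round(r[2]),"->",onz(cam,*c,z).round(1))
for k,b,z in (("case",(335,205,440,290),26),("cover",(180,180,275,255),24)):
    _,m=blobs(p,(0,0,150),(180,70,255),b); print(k,np.round(rectz("top",m,z)[0],1),np.round(rectz("top",m,z)[1],1),rectz("top",m,z)[2])
_,m=blobs(p,(0,0,0),(180,255,70),(212,195,245,240));print("boss",rectz("top",m,44))
_,m=blobs(p,(0,0,60),(180,95,255),(295,282,325,308));print("square",rectz("top",m,20))
E
```

```text
top copper [243.7 298.1] 183 [16. 17.] 90 -> [435.4 192.4  10. ]
top blueknob [242.4 298.5] 22 [4. 5.] 90 -> [435.5 191.   38. ]
top green [308.9 295. ] 47 [6. 6.] 90 -> [446.4  37.4  38. ]
top orangeT [389.7 247.4] 68 [ 3.6 20.6] 14 -> [ 558.  -143.2   82. ]
scene blueknob [430.5 255. ] 82 [ 9. 13.] 90 -> [434.4 195.7  38. ]
scene green [373.7 232. ] 73 [10.  8.] 90 -> [454.4  46.3  38. ]
scene orangeT [287.9 203.9] 70 [ 3.6 19.2] 74 -> [ 562.8 -139.4   82. ]
case [ 560.  -145.8] [174.2 117.4] 75.28350067138672
cover [626.7 234.2] [118.2 175.3] 14.439839363098145
boss ((624.9647216796875, 231.6802215576172), (70.31865692138672, 25.788982391357422), 14.231236457824707)
square ((447.21319580078125, 36.213253021240234), (58.79172134399414, 68.74122619628906), 1.1538341045379639)
```

View pics/c1.png

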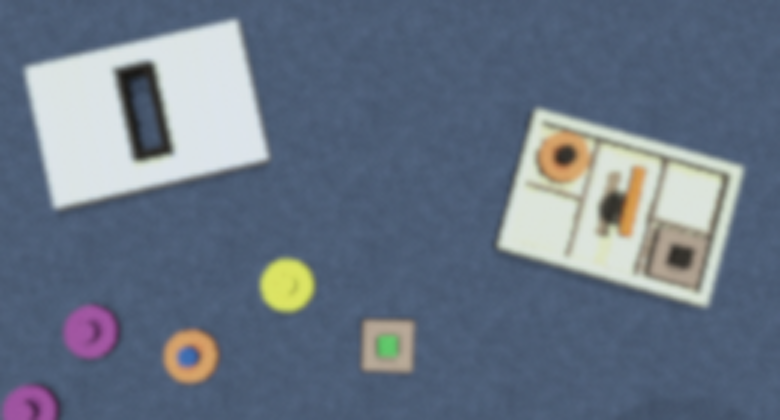

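```bash
cat >> h.py <<'E'
def plan(x,y,z,psi):
    "shift/turn (move units) from the present pose to TCP (x,y,z), tool-x yaw psi deg"
    s=ctrl.sense(); q=np.array(s["ee_rot"]); M=R.from_quat(q[[1,2,3,0]]).as_matrix()
    cur=np.degrees(np.arctan2(M[1,0],M[0,0])); d=(psi-cur+180)%360-180
    print("pos",s["eef_pos"].round(1),"yaw",cur.round(1),"grip",round(s["grip_width"],3),"F",s["grip_force"],"->",(M.T@(np.array([x,y,z])-s["eef_pos"])/200).round(4),"spin",round(-d/180,4),"t",s["time_s"])
E
python3 - <<'E'
from h import *
p=cv2.imread("pics/top0.png");h=cv2.cvtColor(p,cv2.COLOR_BGR2HSV)
m=cv2.inRange(h,(90,90,0),(130,255,255)); m=cv2.bitwise_not(m); k=np.zeros_like(m);k[280:312,295:325]=m[280:312,295:325]
print(rectz("top",k,15)); plan(446.5,37.5,120,0)
E
```

```text
((444.7615966796875, 36.232444763183594), (73.22437286376953, 69.07198333740234), 1.1705175638198853)
pos [ 193.1 -487.9  230.8] yaw 21.6 grip 0.998 F 0.0 -> [ 2.1446 -1.9761  0.5568] spin 0.1199 t 0.1
```

```bash
python3 -m pendant '[[[1,-1,0.3,0,0.45],[1,-1,0.3,0,0.45],[1,-1,0.3,0,0.45],[1,-1,0.3,0,0.45],[1,-1,0.3,0,0.45],[1,-1,0.3,0,0.45],[1,-1,0.3,0,0.45]]]' 60; python3 -m pendant '[[[1,-0.976,0,-0.38,0.45],[1,-0.976,0,-0.38,0.45],[1,-0.976,0,-0.38,0.45],[1,-0.976,0,-0.38,0.45],[1,-0.976,0,-0.38,0.45],[1,-0.976,0,-0.38,0.45],[1,-0.976,0,-0.38,0.45],[1,-0.976,0,-0.38,0.45],[1,-0.976,0,-0.38,0.45],[1,-0.976,0,-0.38,0.45]]]'
python3 -c "
from h import *
plan(446.5,37.5,90,90)"
```

```text
time_s: 0.8
eef_pos: [306.0, -224.7, 170.3]
ee_rot: [-0.001, 0.982, 0.189, -0.0]
force: [0.1, -0.1, 0.4]
grip_width: 0.451
grip_force: 0.0
time_s: 1.8
eef_pos: [419.8, 26.0, 171.3]
ee_rot: [0.0, 0.709, 0.705, -0.0]
force: [0.5, -0.6, 0.1]
grip_width: 0.449
grip_force: 0.0
pos [419.8  26.  171.3] yaw 89.7 grip 0.449 F 0.0 -> [0.0581 0.1332 0.4064] spin -0.0015 t 1.8
```

```bash
python3 -m pendant '[[[0.058,0.133,0.5,0,0.45],[0.058,0.133,0.5,0,0.45],[0.058,0.133,0.5,0,0.45],[0.058,0.133,0.5,0,0.45],[0.058,0.133,0.5,0,0.45]]]'
python3 - <<'E'
from h import *
plan(446.5,37.5,24,90)
p,_=ctrl.capture("scene"); cv2.imwrite("pics/s1.png",cv2.resize(p[150:290,300:480],None,fx=4,fy=4,interpolation=cv2.INTER_CUBIC))
E
```

```text
time_s: 2.3
eef_pos: [447.1, 37.6, 73.4]
ee_rot: [0.001, 0.708, 0.707, 0.001]
force: [0.4, 0.8, 0.2]
grip_width: 0.446
grip_force: 0.0
pos [447.1  37.6  73.4] yaw 89.9 grip 0.446 F 0.0 -> [-0.0003 -0.0039  0.2469] spin -0.0005 t 2.3
```

View pics/s1.png

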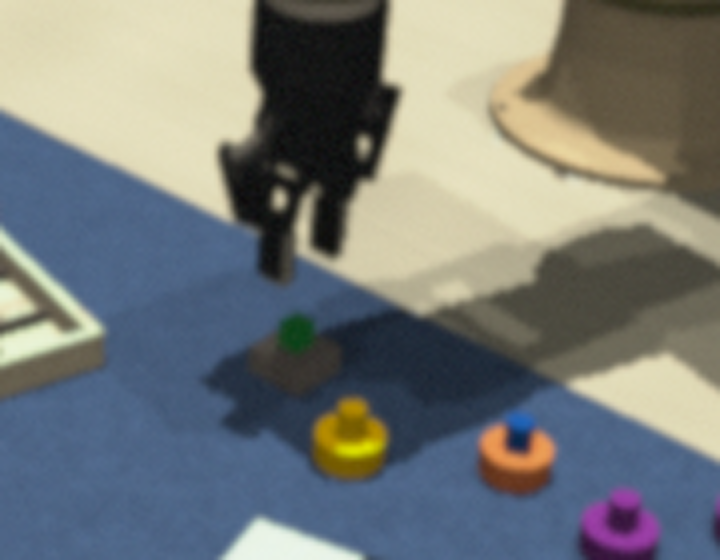

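The side view shows the open fingers at crop x≈300, straddling the green grip at (296,332) below them. I'll go down and grip.

```bash
python3 -m pendant '[[[0,-0.003,0.15,0,0.45],[0,-0.003,0.247,0,0.45],[0,-0.003,0.247,0,0.45],[0,-0.003,0.247,0,0.1],[0,-0.003,0.247,0,0.1],[0,-0.003,0.247,0,0.1],[0,-0.003,0.247,0,0.1],[0,-0.003,0.247,0,0.1]]]' 60
python3 -m pendant '[[[0,0,-0.1,0,0.1],[0,0,-0.3,0,0.1],[0,0,-0.5,0,0.1],[0,0,-0.6,0,0.1],[0,0,-0.6,0,0.1]]]'
python3 - <<'E'
from h import *
C=np.array([559.5,-145.]);a=np.radians(-14.7);X=np.array([np.cos(a),np.sin(a)]);Y=np.array([-X[1],X[0]])
n=C-25.5*X+54*Y;f=C+25.5*X-54*Y;print(n,f)
plan(*f,150,75.3)
p,_=ctrl.capture("scene"); cv2.imwrite("pics/s2.png",cv2.resize(p[150:290,300:480],None,fx=4,fy=4,interpolation=cv2.INTER_CUBIC))
E
```

```text
time_s: 3.15
eef_pos: [446.9, 37.8, 23.8]
ee_rot: [0.001, 0.707, 0.707, 0.001]
force: [-0.9, -0.9, 7.7]
grip_width: 0.164
grip_force: 59.0
time_s: 3.65
eef_pos: [447.2, 37.9, 145.4]
ee_rot: [0.003, 0.707, 0.707, 0.002]
force: [0.3, -0.1, -1.3]
grip_width: 0.166
grip_force: 59.3
[548.53760131 -86.29671376] [ 570.46239869 -203.70328624]
pos [447.2  37.9 145.4] yaw 90.0 grip 0.166 F 59.251588582992554 -> [-1.2078  0.6168 -0.0171] spin 0.0816 t 3.65
```

```bash
python3 -m pendant '[[[-0.3,0.15,-0.017,0.08,0.1],[-0.6,0.3,-0.017,0.08,0.1],[-0.9,0.5,-0.017,0.08,0.1],[-1,0.617,-0.017,0.08,0.1],[-1,0.617,-0.017,0.08,0.1],[-1,0.617,-0.017,0.08,0.1],[-1,0.617,-0.017,0.08,0.1]]]'
python3 - <<'E'
from h import *
plan(570.3,-204.2,75,75.3)
E
```

```text
time_s: 4.4
eef_pos: [568.3, -161.8, 143.6]
ee_rot: [-0.001, 0.79, 0.613, -0.001]
force: [-0.5, 0.2, -1.8]
grip_width: 0.167
grip_force: 59.3
pos [ 568.3 -161.8  143.6] yaw 75.5 grip 0.167 F 59.27290320396423 -> [-0.203   0.0634  0.3425] spin 0.0014 t 4.4
```

```bash
python3 -m pendant '[[[-0.203,0.063,0,0,0.1],[-0.203,0.063,0,0,0.1],[-0.203,0.063,0.2,0,0.1],[-0.203,0.063,0.38,0,0.1],[-0.203,0.063,0.38,0,0.1]]]'
python3 - <<'E'
from h import *
plan(570.3,-204.2,28,75.3)
p,_=ctrl.capture("top"); cv2.imwrite("pics/t2.png",cv2.resize(p[200:300,330:450],None,fx=6,fy=6,interpolation=cv2.INTER_CUBIC))
p,_=ctrl.capture("scene"); cv2.imwrite("pics/s3.png",cv2.resize(p[150:270,230:370],None,fx=5,fy=5,interpolation=cv2.INTER_CUBIC))
E
```

```text
time_s: 4.9
eef_pos: [568.2, -201.7, 64.7]
ee_rot: [-0.005, 0.79, 0.613, -0.002]
force: [-0.9, 0.1, -0.9]
grip_width: 0.168
grip_force: 59.2
pos [ 568.2 -201.7   64.7] yaw 75.6 grip 0.168 F 59.215028285980225 -> [-0.0098  0.0151  0.1832] spin 0.0018 t 4.9
```

View pics/s3.png

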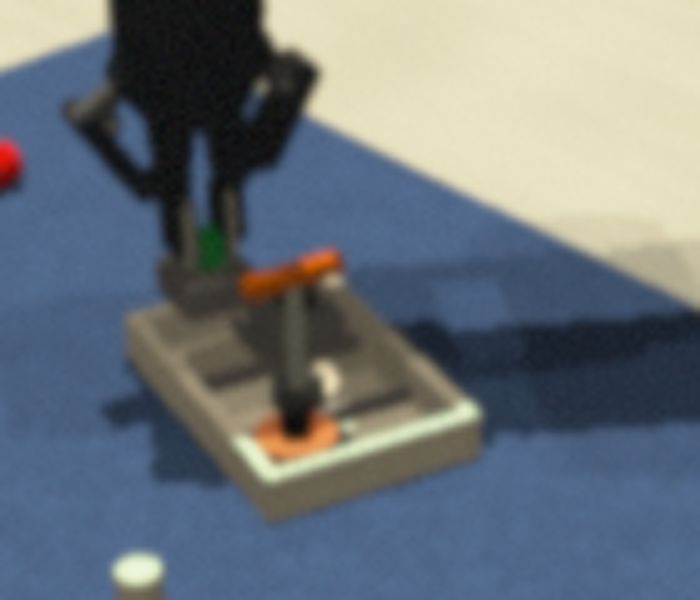

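The square pot hangs level in the fingers above the far pocket (crop ~(205,280)), and the T-head at (290,272) is untouched. I'll correct about 3 mm and lower it.

```bash
python3 -m pendant '[[[-0.01,0.015,0,0,0.1],[-0.01,0.015,0,0,0.1],[-0.01,0.015,0.05,0,0.1],[-0.01,0.015,0.1,0,0.1],[-0.01,0.015,0.14,0,0.1],[-0.01,0.015,0.17,0,0.1],[-0.01,0.015,0.17,0,0.1]]]'
python3 - <<'E'
from h import *
plan(570.3,-204.2,28,75.3); print(ctrl.sense()["force"])
E
```

```text
time_s: 5.7
eef_pos: [573.1, -206.8, 34.1]
ee_rot: [-0.001, 0.79, 0.613, -0.0]
force: [0.7, -0.6, -1.0]
grip_width: 0.165
grip_force: 59.3
pos [ 573.1 -206.8   34.1] yaw 75.6 grip 0.165 F 59.26749765872955 -> [ 0.0092 -0.0166  0.0304] spin 0.0016 t 5.7
[ 0.66156323 -0.61737513 -1.0288777 ]
```

```bash
python3 -m pendant '[[[0.009,-0.016,0,0,0.1],[0.009,-0.016,0.015,0,0.1],[0.009,-0.016,0.03,0,0.1],[0.009,-0.016,0.03,0,0.1]]]'
python3 - <<'E'
from h import *
plan(570.3,-204.2,28,75.3)
E
```

```text
time_s: 6.1
eef_pos: [570.7, -204.5, 29.0]
ee_rot: [-0.0, 0.79, 0.613, -0.0]
force: [-0.9, 0.8, -2.1]
grip_width: 0.167
grip_force: 59.3
pos [ 570.7 -204.5   29. ] yaw 75.6 grip 0.167 F 59.26696836948395 -> [ 0.0008 -0.0025  0.0048] spin 0.0016 t 6.1
```

```bash
python3 -m pendant '[[[0,0,0.005,0,0.1],[0,0,0.008,0,0.1],[0,0,0.008,0,0.1],[0,0,0.004,0,0.35],[0,0,0.004,0,0.35],[0,0,0.004,0,0.35],[0,0,-0.15,0,0.35],[0,0,-0.4,0,0.35],[0,0,-0.4,0,0.35],[0,0,-0.4,0,0.35]]]'
python3 - <<'E'
from h import *
plan(435.5,191,110,75.3)
p,_=ctrl.capture("scene"); cv2.imwrite("pics/s4.png",cv2.resize(p[150:270,230:370],None,fx=5,fy=5,interpolation=cv2.INTER_CUBIC))
E
```

```text
time_s: 7.1
eef_pos: [571.3, -204.7, 110.2]
ee_rot: [0.001, 0.79, 0.613, 0.0]
force: [-1.1, -0.2, 0.0]
grip_width: 0.349
grip_force: 0.0
pos [ 571.3 -204.7  110.2] yaw 75.6 grip 0.349 F 0.0 -> [ 1.7475 -1.1498 -0.0023] spin 0.0016 t 7.1
```

View pics/s4.png

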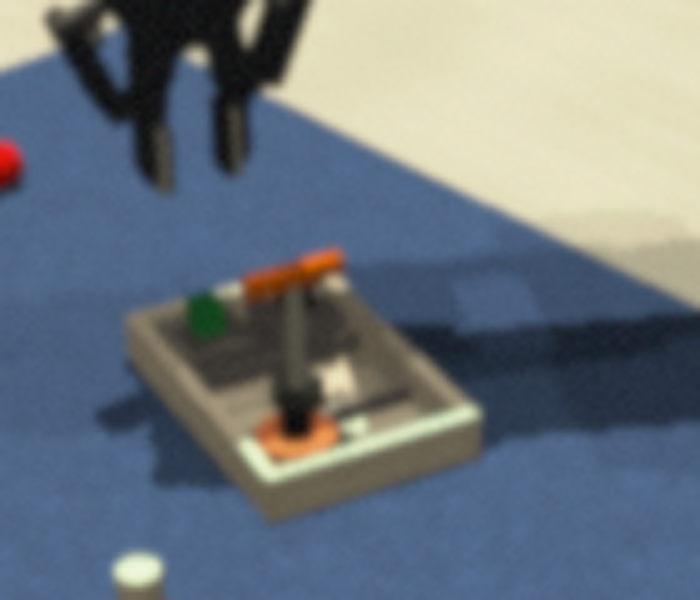

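The green grip now sits in the far pocket at crop (207,315), and the T-head hasn't turned. Next is the round pot.

```bash
python3 -m pendant '[[[0.2,-0.1,-0.2,0,0.45],[0.9,-0.6,-0.2,0,0.45],[0.9,-0.6,-0.2,0,0.45],[0.9,-0.6,-0.2,0,0.45],[0.9,-0.6,-0.2,0,0.45],[0.9,-0.6,-0.2,0,0.45]]]'; python3 -m pendant '[[[0.848,-0.55,0.35,0,0.45],[0.848,-0.55,0.35,0,0.45],[0.848,-0.55,0.35,0,0.45],[0.848,-0.55,0.35,0,0.45],[0.848,-0.55,0.35,0,0.45],[0.848,-0.55,0.35,0,0.45],[0.848,-0.55,0.35,0,0.45]]]'
python3 - <<'E'
from h import *
plan(435.5,191,24,75.3)
E
```

```text
time_s: 7.75
eef_pos: [497.7, 2.7, 148.3]
ee_rot: [-0.001, 0.789, 0.614, -0.001]
force: [-0.5, -0.1, -0.2]
grip_width: 0.448
grip_force: 0.0
time_s: 8.45
eef_pos: [435.8, 190.4, 79.1]
ee_rot: [0.0, 0.79, 0.613, -0.0]
force: [0.3, 0.0, -0.3]
grip_width: 0.45
grip_force: 0.0
pos [435.8 190.4  79.1] yaw 75.6 grip 0.45 F 0.0 -> [ 0.0027 -0.0021  0.2755] spin 0.0015 t 8.45
```

```bash
python3 -m pendant '[[[0,0,0.15,0,0.45],[0,0,0.275,0,0.45],[0,0,0.275,0,0.45],[0,0,0.275,0,0.1],[0,0,0.275,0,0.1],[0,0,0.275,0,0.1],[0,0,0.275,0,0.1],[0,0,0.275,0,0.1]]]' 60
python3 -m pendant '[[[0,0,-0.1,0,0.1],[0,0,-0.3,0,0.1],[0,0,-0.5,0,0.1],[0,0,-0.63,0,0.1],[0,0,-0.63,0,0.1]]]'
python3 - <<'E'
from h import *
plan(548.3,-86.8,150,75.3)
E
```

```text
time_s: 9.25
eef_pos: [436.2, 191.0, 25.6]
ee_rot: [0.001, 0.79, 0.613, 0.001]
force: [-0.4, -3.1, 7.5]
grip_width: 0.149
grip_force: 58.9
time_s: 9.75
eef_pos: [436.7, 191.7, 153.9]
ee_rot: [0.002, 0.79, 0.613, 0.003]
force: [0.6, 0.5, -2.1]
grip_width: 0.155
grip_force: 58.8
pos [436.7 191.7 153.9] yaw 75.6 grip 0.155 F 58.825896978378296 -> [-1.2099  0.8865  0.0218] spin 0.0017 t 9.75
```

```bash
python3 -m pendant '[[[-0.2,0.15,0.02,0,0.1],[-0.5,0.4,0.02,0,0.1],[-0.8,0.6,0.02,0,0.1],[-0.95,0.7,0.02,0,0.1],[-0.95,0.7,0.02,0,0.1],[-0.95,0.7,0.02,0,0.1],[-0.95,0.7,0.02,0,0.1],[-0.95,0.7,0.02,0,0.1]]]'; python3 -m pendant '[[[-0.26,0.186,0,0,0.1],[-0.26,0.186,0,0,0.1],[-0.26,0.186,0.2,0,0.1],[-0.26,0.186,0.4,0,0.1],[-0.26,0.186,0.4,0,0.1],[-0.26,0.186,0.4,0,0.1],[-0.26,0.186,0.4,0,0.1]]]'
python3 - <<'E'
from h import *
plan(548.3,-86.8,30,75.3)
p,_=ctrl.capture("scene"); cv2.imwrite("pics/s5.png",cv2.resize(p[150:270,230:370],None,fx=5,fy=5,interpolation=cv2.INTER_CUBIC))
E
```

```text
time_s: 10.55
eef_pos: [522.8, -26.6, 145.6]
ee_rot: [-0.001, 0.79, 0.613, -0.0]
force: [0.3, -0.4, -1.9]
grip_width: 0.151
grip_force: 58.9
time_s: 11.25
eef_pos: [547.7, -87.1, 68.5]
ee_rot: [0.001, 0.79, 0.613, 0.001]
force: [0.3, -0.1, -1.1]
grip_width: 0.156
grip_force: 59.1
pos [547.7 -87.1  68.5] yaw 75.6 grip 0.156 F 59.086273312568665 -> [0.0023 0.0019 0.1927] spin 0.0018 t 11.25
```

View pics/s5.png

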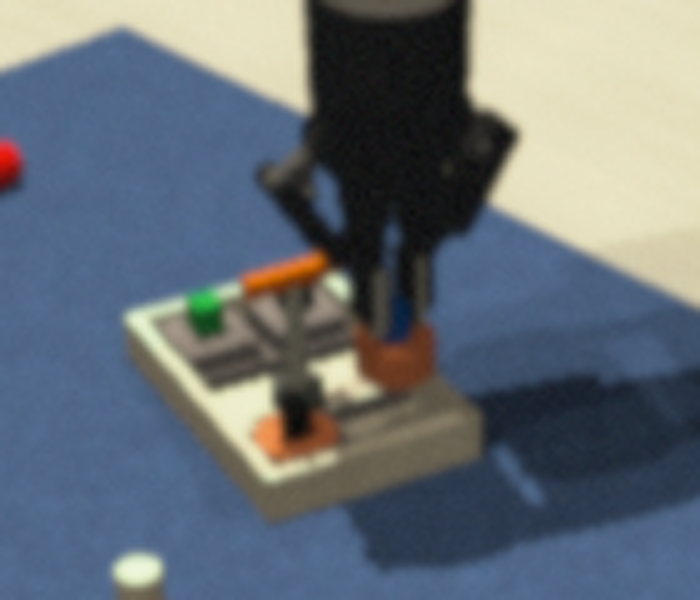

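The round pot hangs upright over the near pocket (crop (395,355)). The square pot is seated at (205,335) and the T-head is clear. I'll lower it.

```bash
python3 -m pendant '[[[0.002,0.002,0.06,0,0.1],[0.002,0.002,0.12,0,0.1],[0.002,0.002,0.16,0,0.1],[0.002,0.002,0.18,0,0.1],[0.002,0.002,0.19,0,0.1],[0.002,0.002,0.19,0,0.1]]]'
python3 - <<'E'
from h import *
plan(548.3,-86.8,29.6,75.3); print(ctrl.sense()["force"])
E
```

```text
time_s: 11.9
eef_pos: [546.6, -86.8, 29.6]
ee_rot: [-0.0, 0.79, 0.613, -0.0]
force: [-8.9, 1.8, 17.4]
grip_width: 0.152
grip_force: 61.1
pos [546.6 -86.8  29.6] yaw 75.6 grip 0.152 F 61.05664908885956 -> [0.002 0.008 0.   ] spin 0.0017 t 11.9
[-8.94308248  1.78437518 17.40504438]
```

```bash
python3 -m pendant '[[[0,-0.01,-0.008,0,0.1],[0,-0.015,-0.008,0,0.1],[0,-0.015,-0.006,0,0.1],[0,-0.015,-0.006,0,0.1]]]'
```

```text
time_s: 12.3
eef_pos: [546.0, -86.8, 30.3]
ee_rot: [0.002, 0.79, 0.613, 0.002]
force: [6.6, -0.6, 0.6]
grip_width: 0.15
grip_force: 59.5
```

```bash
python3 -m pendant '[[[0,0,-0.01,0,0.1],[0,0,-0.01,0,0.1],[0,0,-0.01,0,0.1]]]'
python3 - <<'E'
from h import *
p,_=ctrl.capture("scene"); cv2.imwrite("pics/s6.png",cv2.resize(p[160:250,250:355],None,fx=6,fy=6,interpolation=cv2.INTER_CUBIC))
print(ctrl.sense()["force"],ctrl.sense()["eef_pos"])
E
```

```text
time_s: 12.6
eef_pos: [545.8, -86.8, 31.9]
ee_rot: [0.002, 0.79, 0.613, 0.001]
force: [6.6, -1.9, -2.3]
grip_width: 0.154
grip_force: 59.1
[ 6.86513183 -1.14673596 -2.29078716] [545.78069141 -86.78095831  31.88950809]
```

View pics/s6.png

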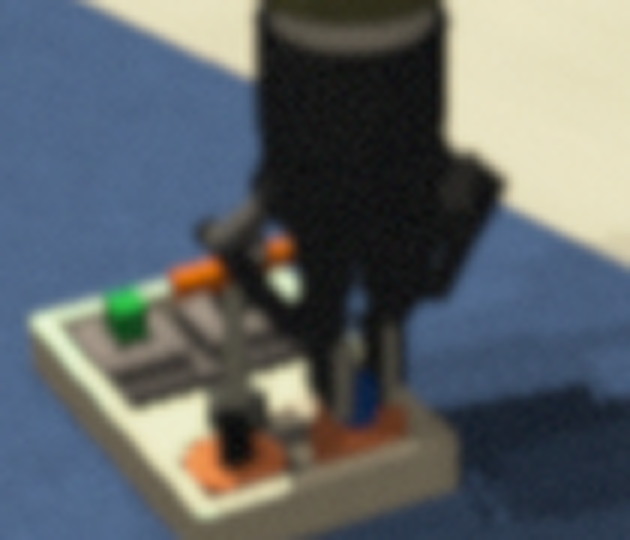

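```bash
python3 -m pendant '[[[0,0.006,0.004,0,0.1],[0,0.006,0.01,0,0.1],[0,0.006,0.01,0,0.1]]]'; python3 -m pendant '[[[0,0,0,0,0.2],[0,0,0,0,0.22],[0,0,0,0,0.24],[0,0,0,0,0.3],[0,0,0,0,0.35],[0,0,0,0,0.35],[0,0,-0.1,0,0.35],[0,0,-0.4,0,0.35],[0,0,-0.6,0,0.35],[0,0,-0.6,0,0.35]]]'; python3 -m pendant '[[[0.5,0,-0.2,0,0.35],[0.5,0,-0.2,0,0.35],[0.5,0,-0.2,0,0.35],[0.5,0,-0.2,0,0.35]]]'
python3 - <<'E'
from h import *
p,_=ctrl.capture("scene"); a=cv2.resize(p[170:260,245:335],None,fx=6,fy=6,interpolation=cv2.INTER_CUBIC)
q,_=ctrl.capture("top"); cv2.imwrite("pics/top7.png",q);cv2.imwrite("pics/scene7.png",p)
b=cv2.resize(q[210:285,340:434],None,fx=2.8,fy=2.8)
b=cv2.resize(b,(260,208)); o=np.zeros((540,800,3),np.uint8);o[:,:540]=a;o[:208,540:]=b;cv2.imwrite("pics/s7.png",o)
E
```

```text
time_s: 12.95
eef_pos: [546.0, -86.8, 29.7]
ee_rot: [0.001, 0.79, 0.613, 0.001]
force: [5.5, -1.3, -1.4]
grip_width: 0.149
grip_force: 59.4
time_s: 13.95
eef_pos: [547.9, -87.3, 156.0]
ee_rot: [0.005, 0.79, 0.613, 0.003]
force: [0.1, 1.3, -1.3]
grip_width: 0.35
grip_force: 0.0
time_s: 14.35
eef_pos: [570.3, 11.5, 189.5]
ee_rot: [0.0, 0.789, 0.614, 0.0]
force: [0.9, -0.9, -0.8]
grip_width: 0.352
grip_force: 0.0
```

View pics/s7.png

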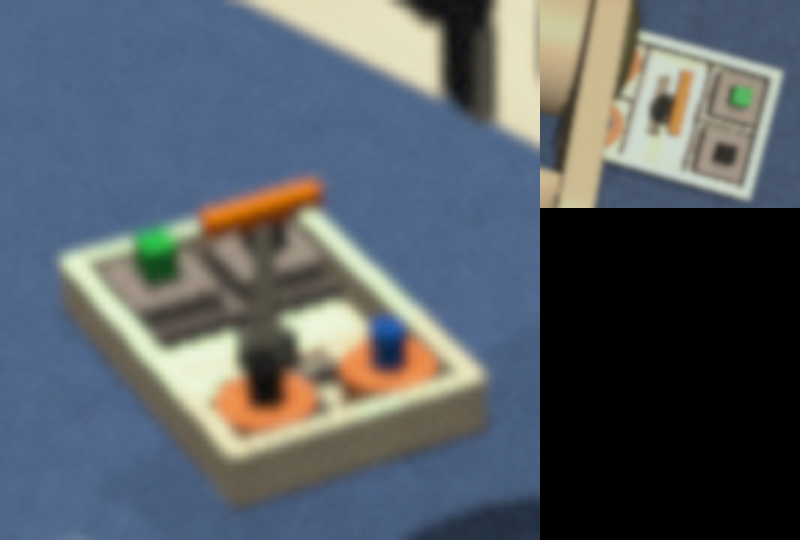

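Both pots stand upright in their pockets (blue knob at (388,340), green grip at (157,255)), and the bar still lies along the case's x. Now the cover.

Run:
```python
from h import *
plan(626.7,234,90,14.4)
```

```text
pos [569.7   9.7 188.5] yaw 75.6 grip 0.353 F 0.0 -> [ 1.1574 -0.0028  0.4922] spin 0.3398 t 14.45
```

```bash
python3 -m pendant '[[[0.5,0,0,0.34,0.75],[1,0,0.2,0.34,0.75],[1,0,0.2,0.34,0.75],[1,0,0.2,0.34,0.75],[1,0,0.2,0.34,0.75],[1,0,0.2,0.34,0.75],[1,0,0.2,0.34,0.75],[1,0,0.2,0.34,0.75],[1,0,0.2,0.34,0.75]]]' 110
python3 - <<'E'
from h import *
plan(626.7,234,75,14.4)
E
```

```text
time_s: 15.35
eef_pos: [620.0, 202.5, 148.5]
ee_rot: [0.0, 0.992, 0.124, -0.001]
force: [0.8, -0.5, 0.5]
grip_width: 0.746
grip_force: 0.0
pos [620.  202.5 148.5] yaw 14.3 grip 0.746 F 0.0 -> [ 0.0721 -0.1443  0.3672] spin -0.0007 t 15.35
```

```bash
python3 -m pendant '[[[0.072,-0.144,0.2,0,0.7],[0.072,-0.144,0.367,0,0.7],[0.072,-0.144,0.367,0,0.7],[0.072,-0.144,0.367,0,0.7],[0.072,-0.144,0.367,0,0.7]]]' 110
python3 - <<'E'
from h import *
plan(626.7,234,28,14.4)
p,_=ctrl.capture("scene"); cv2.imwrite("pics/s8.png",cv2.resize(p[200:360,310:470],None,fx=3.7,fy=3.7,interpolation=cv2.INTER_CUBIC))
E
```

```text
time_s: 15.85
eef_pos: [627.9, 234.9, 78.5]
ee_rot: [-0.0, 0.992, 0.125, 0.002]
force: [0.3, 0.3, 0.4]
grip_width: 0.703
grip_force: 0.0
pos [627.9 234.9  78.5] yaw 14.4 grip 0.703 F 0.0 -> [-0.0079  0.0028  0.2523] spin -0.0002 t 15.85
```

View pics/s8.png

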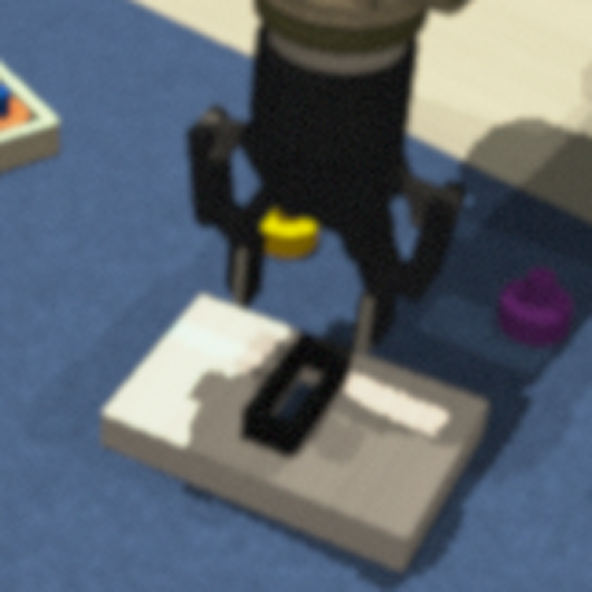

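The open fingers straddle the black boss (crop centre (295,393)) in line with its width. I'll go down, grip and lift.

```bash
python3 -m pendant '[[[-0.006,0.003,0.15,0,0.7],[-0.006,0.003,0.255,0,0.7],[-0.006,0.003,0.255,0,0.7],[-0.006,0.003,0.255,0,0.2],[-0.006,0.003,0.255,0,0.2],[-0.006,0.003,0.255,0,0.2],[-0.006,0.003,0.255,0,0.2],[-0.006,0.003,0.255,0,0.2],[-0.006,0.003,0.255,0,0.2]]]' 110
python3 -c "
from h import *
plan(626.7,234,28,14.4);print(ctrl.sense()['force'])"
```

```text
time_s: 16.8
eef_pos: [626.9, 234.7, 27.9]
ee_rot: [0.0, 0.992, 0.125, 0.002]
force: [-2.1, -0.9, 6.3]
grip_width: 0.323
grip_force: 109.9
pos [626.9 234.7  27.9] yaw 14.4 grip 0.323 F 109.92684602737427 -> [-0.0019  0.003  -0.0007] spin -0.0 t 16.8
[-2.12039604 -0.85948926  6.32196306]
```

```bash
python3 -m pendant '[[[0,0,-0.05,0,0.2],[0,0,-0.2,0,0.2],[0,0,-0.4,0,0.2],[0,0,-0.6,0,0.2],[0,0,-0.7,0,0.2],[0,0,-0.7,0,0.2],[0,0,-0.7,0,0.2]]]' 110
python3 -c "
from h import *
plan(559.3,-144.6,165,-14.7);print(ctrl.sense()['force'],ctrl.sense()['wrist_torque'])"
```

```text
time_s: 17.5
eef_pos: [625.2, 234.6, 164.2]
ee_rot: [0.0, 0.992, 0.125, -0.001]
force: [0.3, 0.3, -5.5]
grip_width: 0.322
grip_force: 109.6
pos [625.2 234.6 164.2] yaw 14.4 grip 0.322 F 109.61647868156433 -> [-0.7904  1.7546 -0.0029] spin 0.1616 t 17.5
[ 0.31907172  0.25815145 -5.50549356] [ 0.00746976  0.03957493 -0.0302284 ]
```

```bash
python3 -m pendant '[[[-0.05,0.1,0,0,0.2],[-0.15,0.3,0,0.03,0.2],[-0.25,0.5,0,0.06,0.2],[-0.34,0.7,0,0.1,0.2],[-0.4,0.88,0,0.16,0.2],[-0.4,0.88,0,0.16,0.2],[-0.4,0.88,0,0.16,0.2],[-0.4,0.88,0,0.16,0.2]]]' 110
python3 -c "
from h import *
plan(559.3,-144.6,165,-14.7)"
```

```text
time_s: 18.3
eef_pos: [591.4, 44.9, 163.8]
ee_rot: [-0.0, 0.992, -0.125, -0.001]
force: [0.4, 0.8, -6.3]
grip_width: 0.316
grip_force: 110.0
pos [591.4  44.9 163.8] yaw -14.3 grip 0.316 F 109.99083280563354 -> [ 0.0784  0.9576 -0.0061] spin 0.0022 t 18.3
```

```bash
python3 -m pendant '[[[0.02,0.15,0,0.002,0.2],[0.04,0.35,0,0.002,0.2],[0.06,0.6,0,0.002,0.2],[0.078,0.8,0,0.002,0.2],[0.078,0.92,0,0.002,0.2],[0.078,0.957,0,0.002,0.2],[0.078,0.957,0,0.002,0.2],[0.078,0.957,0,0.002,0.2],[0.078,0.957,0,0.002,0.2]]]' 110
python3 - <<'E'
from h import *
plan(559.3,-144.6,115,-14.7)
p,_=ctrl.capture("scene"); cv2.imwrite("pics/s9.png",cv2.resize(p[120:270,215:375],None,fx=4,fy=4,interpolation=cv2.INTER_CUBIC))
q,_=ctrl.capture("top"); cv2.imwrite("pics/top9.png",q)
E
```

```text
time_s: 19.2
eef_pos: [559.8, -143.4, 165.0]
ee_rot: [-0.0, 0.992, -0.127, -0.0]
force: [0.0, -0.5, -5.2]
grip_width: 0.322
grip_force: 110.4
pos [ 559.8 -143.4  165. ] yaw -14.6 grip 0.322 F 110.36125302314758 -> [-0.0007  0.0063  0.2499] spin 0.0003 t 19.2
```

View pics/s9.png

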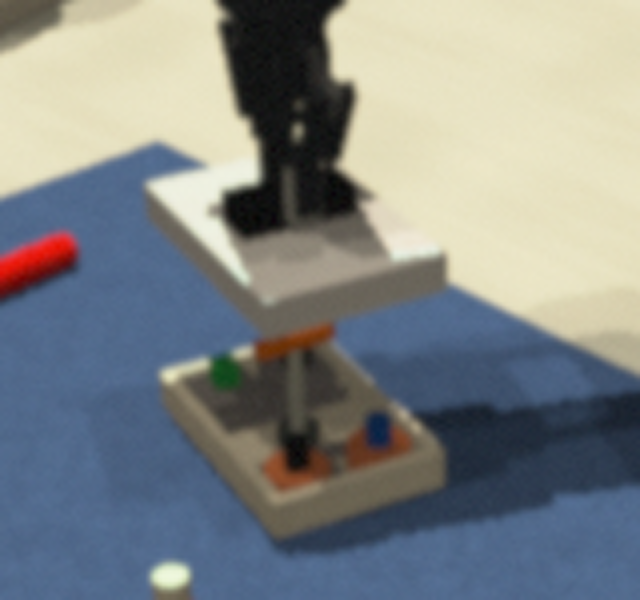

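The cover hangs level and square above the case (crop (295,240) over (300,440)), with the bar at (295,340) under the slot. I'll make no more views (I count 11 pictures viewed, one over the limit of 10) and use force and pose readings from here.

```bash
python3 -m pendant '[[[-0.001,0.005,0.15,0,0.2],[-0.001,0.005,0.3,0,0.2],[-0.001,0.005,0.37,0,0.2],[-0.001,0.005,0.39,0,0.2],[-0.001,0.005,0.41,0,0.2],[-0.001,0.005,0.41,0,0.2]]]' 110
python3 -c "
from h import *
plan(559.3,-144.6,70,-14.7);print(ctrl.sense()['force'],ctrl.sense()['wrist_torque'])"
```

```text
time_s: 19.9
eef_pos: [559.5, -146.0, 83.9]
ee_rot: [0.0, 0.992, -0.128, 0.001]
force: [0.3, 0.2, -3.7]
grip_width: 0.317
grip_force: 110.2
pos [ 559.5 -146.    83.9] yaw -14.8 grip 0.317 F 110.18303990364075 -> [-0.0027 -0.0064  0.0693] spin -0.0004 t 19.9
[ 0.2502826   0.2002248  -3.70243047] [-0.02848103  0.0368167   0.00821688]
```

```bash
python3 -m pendant '[[[-0.001,-0.004,0.03,0,0.2],[-0.001,-0.004,0.06,0,0.2],[-0.001,-0.004,0.09,0,0.2],[-0.001,-0.004,0.12,0,0.2],[-0.001,-0.004,0.135,0,0.2],[-0.001,-0.004,0.142,0,0.2],[-0.001,-0.004,0.142,0,0.2]]]' 110
python3 -c "
from h import *
plan(559.3,-144.6,54,-14.7);print(ctrl.sense()['force'],ctrl.sense()['wrist_torque'])"
```

```text
time_s: 20.6
eef_pos: [559.0, -145.0, 54.6]
ee_rot: [-0.0, 0.992, -0.129, -0.0]
force: [-0.1, 0.0, -5.3]
grip_width: 0.319
grip_force: 110.3
pos [ 559.  -145.    54.6] yaw -14.8 grip 0.319 F 110.30483365058899 -> [ 0.0008 -0.0024  0.0029] spin -0.0004 t 20.6
[-0.05588523  0.01085099 -5.30270771] [-0.01584763  0.01129841 -0.01339743]
```

Nearly seated. I'll lower to contact, release and back off.

```bash
python3 -m pendant '[[[0,0,0.004,0,0.2],[0,0,0.007,0,0.2],[0,0,0.008,0,0.2],[0,0,0.008,0,0.2]]]' 110; python3 -m pendant '[[[0,0,0,0,0.4],[0,0,0,0,0.5],[0,0,0,0,0.6],[0,0,0,0,0.6],[0,0,-0.1,0,0.6],[0,0,-0.25,0,0.6],[0,0,-0.4,0,0.6],[0,0,-0.4,0,0.6]]]'; python3 -m pendant '[[[0.6,0.6,-0.4,0,0.6],[0.6,0.6,-0.4,0,0.6],[0.6,0.6,-0.4,0,0.6],[0.6,0.6,-0.4,0,0.6],[0.6,0.6,-0.4,0,0.6],[0.6,0.6,-0.4,0,0.6]]]'
python3 - <<'E'
from h import *
p,_=ctrl.capture("scene"); q,_=ctrl.capture("top"); cv2.imwrite("pics/s10.png",p);cv2.imwrite("pics/top10.png",q)
b=(330,190,450,300)
_,m=blobs(q,(0,0,150),(180,70,255),b); print("cover@50",rectz("top",m,50)); print("px",m[m>0].size)
for c,a,r in blobs(q,(5,130,120),(20,255,255),(370,225,405,265))[0]: print("T top",c,a,r[1],r[2],onz("top",*c,82))
for c,a,r in blobs(p,(3,130,120),(20,255,255),(265,190,310,220))[0]: print("T scene",c,a,r[1],r[2],onz("scene",*c,79))
_,m=blobs(q,(0,0,0),(180,255,70),(372,225,408,270));print("boss@70",rectz("top",m,70))
plan(559,-145,100,-14.8)
E
```

```text
time_s: 21.0
eef_pos: [559.2, -145.1, 53.9]
ee_rot: [0.0, 0.992, -0.128, 0.0]
force: [-3.4, 1.0, 6.3]
grip_width: 0.32
grip_force: 111.5
time_s: 21.8
eef_pos: [560.8, -145.8, 137.1]
ee_rot: [0.001, 0.992, -0.128, 0.004]
force: [-0.7, -0.3, -0.5]
grip_width: 0.601
grip_force: 0.0
time_s: 22.4
eef_pos: [644.3, -291.8, 211.5]
ee_rot: [-0.0, 0.992, -0.129, -0.001]
force: [-0.8, -0.2, -1.4]
grip_width: 0.598
grip_force: 0.0
cover@50 ((559.338134765625, -144.9145050048828), (172.21202087402344, 117.3607406616211), 75.25984191894531)
px 2283
T top [390.3125  246.65625] 96 (4.123105525970459, 23.040882110595703) 14.03624439239502 [ 559.69541705 -144.51703998   82.        ]
T scene [287.328125 203.75    ] 64 (3.395498752593994, 19.645383834838867) 75.96376037597656 [ 559.88971585 -145.08646508   79.        ]
boss@70 ((557.6455688476562, -143.67428588867188), (28.409727096557617, 72.2320556640625), 74.8615951538086)
pos [ 644.  -290.5  211.9] yaw -14.7 grip 0.604 F 0.0 -> [-0.5949 -0.5952  0.5613] spin 0.0004 t 22.5
```

Cover measures 172x117 at plane z=50, centred on (559.3,-144.9) and square. The bar is up through the slot and unlocked at (559.7,-144.7). Now grip the T-head.

```bash
python3 -m pendant '[[[-0.3,-0.3,0.1,0,0.45],[-0.595,-0.595,0.4,0,0.45],[-0.595,-0.595,0.5,0,0.45],[-0.595,-0.595,0.5,0,0.45],[-0.595,-0.595,0.5,0,0.45],[-0.595,-0.595,0.5,0,0.45],[-0.595,-0.595,0.5,0,0.45]]]' 40
python3 -c "
from h import *
plan(559.5,-144.8,74,-14.7)"
```

```text
time_s: 23.2
eef_pos: [560.5, -146.7, 114.2]
ee_rot: [0.0, 0.992, -0.128, 0.001]
force: [-0.5, -0.4, 0.4]
grip_width: 0.454
grip_force: 0.0
pos [ 560.5 -146.7  114.2] yaw -14.8 grip 0.454 F 0.0 -> [-0.008  -0.0081  0.2012] spin -0.0003 t 23.2
```

```bash
python3 -m pendant '[[[-0.006,-0.006,0.1,0,0.45],[-0.006,-0.006,0.2,0,0.45],[-0.006,-0.006,0.2,0,0.45],[-0.006,-0.006,0.2,0,0.45],[-0.006,-0.006,0.2,0,0.05],[-0.006,-0.006,0.2,0,0.05],[-0.006,-0.006,0.2,0,0.05],[-0.006,-0.006,0.2,0,0.05],[-0.006,-0.006,0.2,0,0.05],[-0.006,-0.006,0.2,0,0.05]]]' 40
python3 -c "
from h import *
plan(559.5,-144.8,74,-14.7);print(ctrl.sense()['force'])"
```

```text
time_s: 24.2
eef_pos: [559.8, -144.5, 74.4]
ee_rot: [-0.0, 0.992, -0.128, 0.001]
force: [1.3, 4.9, 6.8]
grip_width: 0.099
grip_force: 42.2
pos [ 559.8 -144.5   74.4] yaw -14.8 grip 0.099 F 42.16018585371785 -> [-0.001   0.0017  0.0019] spin -0.0004 t 24.2
[1.2583461  4.87083189 6.84018512]
```

```bash
python3 -m pendant '[[[0,0,0,-0.04,0.05],[0,0,0,-0.08,0.05],[0,0,0,-0.12,0.05],[0,0,0,-0.16,0.05],[0,0,0,-0.2,0.05],[0,0,0,-0.24,0.05],[0,0,0,-0.28,0.05],[0,0,0,-0.32,0.05],[0,0,0,-0.36,0.05],[0,0,0,-0.4,0.05],[0,0,0,-0.44,0.05],[0,0,0,-0.47,0.05]]]' 40; python3 -m pendant '[[[0,0,0,-0.01,0.05],[0,0,0,-0.02,0.05],[0,0,0,-0.027,0.05],[0,0,0,-0.027,0.05]]]'
python3 -c "
from h import *
plan(559.5,-144.8,74,75.3);s=ctrl.sense();print(s['force'],s['wrist_torque'])"
```

```text
time_s: 25.4
eef_pos: [560.4, -145.7, 74.4]
ee_rot: [0.002, 0.819, 0.574, 0.001]
force: [4.9, -1.3, 2.3]
grip_width: 0.098
grip_force: 41.7
time_s: 25.8
eef_pos: [560.5, -145.7, 74.4]
ee_rot: [0.002, 0.795, 0.607, 0.001]
force: [5.3, -0.9, 1.6]
grip_width: 0.095
grip_force: 41.7
pos [ 560.5 -145.7   74.4] yaw 74.7 grip 0.095 F 41.666283524464234 -> [ 0.0033 -0.006   0.0021] spin -0.0033 t 25.8
[ 5.27972035 -0.87582435  1.61893088] [-0.22648662 -0.91092318 -0.04478376]
```

```bash
python3 -m pendant '[[[0,0,0,0,0.2],[0,0,0,0,0.4],[0,0,0,0,0.45],[0,0,0,0,0.45],[0,0,-0.15,0,0.45],[0,0,-0.4,0,0.45],[0,0,-0.6,0,0.45],[0,0,-0.6,0,0.45]]]'; python3 -m pendant '[[[-0.8,0.2,0,0,0.45],[-0.8,0.2,0,0,0.45],[-0.8,0.2,0,0,0.45],[-0.8,0.2,0,0,0.45],[-0.8,0.2,0,0,0.45],[-0.8,0.2,0,0,0.45]]]'
python3 - <<'E'
from h import *
p,_=ctrl.capture("scene"); q,_=ctrl.capture("top"); cv2.imwrite("pics/s11.png",p);cv2.imwrite("pics/top11.png",q)
_,m=blobs(q,(0,0,150),(180,70,255),(330,190,450,300)); print("cover@50",rectz("top",m,50))
_,m=blobs(q,(5,130,120),(20,255,255),(360,225,415,265)); print("T@82",rectz("top",m,82))
_,m=blobs(p,(3,130,100),(20,255,255),(255,185,320,225)); print("T scene@79",rectz("scene",m,79))
plan(0,0,0,0)
E
```

```text
time_s: 26.6
eef_pos: [560.8, -145.6, 198.9]
ee_rot: [0.005, 0.795, 0.607, 0.002]
force: [-0.1, -0.6, 0.1]
grip_width: 0.449
grip_force: 0.0
time_s: 27.2
eef_pos: [555.2, -308.7, 192.5]
ee_rot: [-0.001, 0.795, 0.607, 0.0]
force: [0.1, 0.2, -0.2]
grip_width: 0.45
grip_force: 0.0
cover@50 ((558.9967041015625, -146.27081298828125), (175.37173461914062, 118.006591796875), 75.26887512207031)
T@82 ((559.6527099609375, -144.25289916992188), (51.004005432128906, 11.591404914855957), 77.18592834472656)
T scene@79 ((560.0631103515625, -140.8474578857422), (59.06666946411133, 17.1163387298584), 74.79849243164062)
pos [ 555.5 -308.1  193.1] yaw 74.8 grip 0.449 F 0.0 -> [ 0.757  -3.0842  0.9667] spin 0.4155 t 27.3
```

The bar lies at about 75–77°, along the case's y at 75.3°, so it is locked. The cover is square and centred, and the arm is clear. I'm handing in.

```bash
python3 -c "
from rig import ctrl
print(ctrl.finish_job())"
```

```text
the job is handed in; nothing more can be done
None
```

I handed the job in at about 27 s, and the system returned no verdict: by my measurements both pots are upright in their pockets, the cover sits square on the carrier and the T-head is turned across the slot to its stop; I viewed 11 pictures, one over the limit of 10.

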